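Unlock the medicine box and hold the key turned

ROBOT

A 7-joint arm with a two-finger parallel gripper is mounted at the origin on a cart in front of the work surface, level with it; the furniture and walls round the work are solid. World frame = base frame: x ahead of the robot, y to its left, z up, the work surface at z = 0. Lengths are in m, angles in rad, forces in N, time in s.
With the tool pointing down it reaches from about 0.425 to 0.925 m from the base axis. Payload 6.8 kg.
Tool frame: the origin (TCP) lies on the centre line of the jaws, within the pads' length; the fingertips stand 14 mm ahead of it and the grasp point (between the pads) lies 5 mm behind it (r.nose_length is the distance from the TCP to the fingertips, in m); z points along the fingers, y is the direction in which the jaws open and shut (so a half turn about z gives the same grasp; the last joint's range is limited). The gripper opens to 85 mm and grips with 20 to 120 N. Pads are 22 mm wide; open, the fingers measure 114 mm over their backs; the gripper's body (76 mm by 85 mm) begins 54 mm behind the grasp point. The pads swing forward as they close: fully open they stand 13 mm farther back than shut.
Start: joints at [-0.108, 0.477, 0.022, 1.555, -0.011, 1.109, -0.083], TCP at [0.675, 0, 0.245] pointing down, gripper open.
Joint ranges: [-2.96, 2.96], [-0.34, 2.1], [-1.41, 1.46], [0.24, 2.44], [-1.37, 4.51], [0.17, 1.92], [-2.96, 2.96]. Speed limits (rad/s): [2.39, 2.39, 3.14, 3.14, 3.14, 3.14, 3.14].

INTERFACE

Orientations are given as a rotation vector (axis times angle).
In Python, from bench import r, imaging, look_for, outline_of gives the robot as it stands. The module is installed in compiled form; this text tells all that it offers.
- The arm moves only by the tool carry_out, never from a script. Its arguments are lists of equal length, an entry for each row: "offset": the shift along the tool's x, y, z as a fraction of full scale, a list of three; "turn": the turn, a rotation vector about the tool's x, y, z as a fraction of full scale, a list of three. A call has 1 to 8 rows; each row is the pose to reach, as a shift and turn from the pose commanded when the call began, along the tool's axes at that moment; what a row does not reach only later rows make up. Full scale, the value 1, is 0.5 m for a shift and 1.5 rad for a turn. A row lasts 1/10 s, in which the tool goes at most 50 mm and 8.59 degrees, less where a joint would pass 70% of its speed; a pose out of reach is approached as far as the arm can. A call with a number of a shift or a turn outside -1 to 1 is refused whole. A call with a gripper value outside its range is refused whole. "hand" is the closure, from 0 (fully open) to 1 (shut), set as the call begins (left out, the last holds). The fingers move at their own pace and stop on an object; "force" is the grip in N (left out, the last holds). Time passes only in rows, so rows that repeat a pose let the fingers close. It gives the time, the measured TCP pose, the force and the opening at its end, in the units of the state.
- r.get_obs(): the state, without advancing time (a new reading comes with each control period).
- imaging.grab_frame(name): name is "scene" or "side" or "wrist"; returns a dict with "pixels" (480x640x3 uint8, red, green, blue), "fx", "fy", "cx", "cy" (pixels), "k1" (the pictures are not rectified: a ray, as slopes to the right and down, at radius r is drawn at 1 + k1 r^2 times it, then the intrinsics apply), "R" (3x3) and "t" (3): a world point X has camera coordinates R X + t. Camera axes: x right, y down, z forward; pixel columns grow to the right and rows downward; lengths in m; the calibration is good to about 2 mm. A picture is of the moment at which its call begins. There is no depth.
- r.hand_in(): hands the job in, once; it reports no verdict.
Trained networks look in the newest picture that a camera, given by its name, has taken for a name from the list of things; names that differ only in an ending like _2 or _b are one class to them, and where a whole thing is asked for, a point or a joint stands for the part that bears it (a point fixed in the world has none). Each returns a list of dicts, best first, with "score" (0 to 1); they miss things now and then, are a little off and sometimes report something else, mostly with a low value. They report only what shows in the picture. A call takes as long as a camera call. They do not tell look-alikes from the thing itself.
- look_for(query, camera): "xyz" ([x, y, z] in m, in the coordinates of the camera as it stood for that picture, good to about 4 mm: the middle of the surface that is visible of it).
- outline_of(query, camera): "region" (480x640 bool, what is visible of it).
The state is a dict: "clock": time; "joints": joint angles; "qvel": joint speeds; "tau": joint torques, N m; "tcp_pos": TCP position; "orientation": TCP orientation; "contact_force": force on the tool from outside, world axes, zero at the start; "moment": the same for the moment, N m; "grip_width": finger opening in m.
Only numpy, scipy, OpenCV 4.12 (cv2) and the standard library are available. Lean on these libraries where they do the work, as an engineer would, in place of code of your own. Each camera call takes 0.05 s, during which the arm holds its last target. There are 200 camera calls.

TASK

Please unlock the medicine box for me: take the key with the rectangular bow out of the wooden key block, use its tip to swing the cover on the lid clear of the keyhole, and push the key in fully home, twisting it lightly to and fro because the pins stick. Then turn it a quarter turn clockwise and finish while still holding it turned, since the lock springs back and I want to lift the lid meanwhile. Touch the box only with the key, and leave the other key and everything else on the table where it is.

Things in the scene. Friction and masses are not known exactly. Their poses are not given: they have to be found in the camera images.
- lockbox: white steel medicine box with a folded carrying handle and a lock in the lid, 150 (its x) by 200 (its y) by 80 mm high, heavy, does not shift. Origin: centre of its underside; z up; the lock is in the half of the lid towards its -x side (the robot's side at yaw 0), the handle on the other half, no part of it higher than 90 mm apart from the cover's nib
- keyhole (a point): centre of the keyhole, on the top face of the steel lock plate, 82 mm above the table; axes as the box's. A slot 27 mm long (box's y) and 11 mm wide (box's x), its mouth countersunk by 3 mm all round at 45 degrees, running 16 mm down through the fixed lock case. Four sticky sprung pins (flat wafers) stand into it; see the wafers' points for how to get past
- wafers_upper (a point): on the keyhole's axis, level with the tops of the upper pair of wafers, 5.5 mm below the plate: one from the slot's +x wall at y = +10 mm, one from its -x wall at y = -10 mm, square 3 mm noses ending 1 mm from the slot's middle. A key pushed straight down stops on them (over 20 N); under a light push (5 to 10 N) it drops past when twisted to and fro by about 0.2 rad: here on the anticlockwise twist
- wafers_lower (a point): the same for the lower pair of wafers, 11.5 mm below the plate, the mirror image of the upper pair: the key drops past on the clockwise twist. The wafers are sprung and give way sideways (1.5 to 3 N each), never downwards. The slot's walls let the key twist by about 0.25 rad at most, either way
- key_home (a point): middle of the floor of the plug's 8 mm wide slot, 27 mm straight below the keyhole point; the key is home with its tip there. Only there, with the whole bit below the fixed slot (tip more than about 24 mm below the plate), can the key turn; turned, it cannot come out
- lock_plug (a joint): turn of the lock's plug, rad: 0 at rest (its slot in line with the keyhole), growing as the key is turned clockwise seen from above, up to a stop at 1.5. A spring of 0.03 to 0.1 N m turns it back when the key is let go. The key has about 0.12 rad of play before it takes the plug along. A small bolt in the lid's front skirt draws back with it
- keyhole_cover (a joint): swing of the flat steel keyhole cover, rad: 0 when it lies right over the keyhole, growing anticlockwise seen from above, as its free end moves first to the box's +x (away from the robot) and then to +y, up to 1.75; clear of the keyhole above 1.3. It stays where it is left; about 0.5 N at the nib moves it
- cover_pivot (a point): axis of the cover's rivet at the height of the plate's top face, 26 mm to the box's +y of the keyhole's centre
- cover_nib (a point): top of the upright nib at the free end of the cover, to push it by: a pin of 6 mm diameter, 9 mm high on the cover, 40 mm from the pivot. The cover is 16 mm wide and its top face lies 3 mm above the plate, the nib's top 12 mm above it
- box_key: the box's key, with the rectangular black bow; loose, 90 g, 77 mm long. Origin: middle of its tip; z runs along it to the bow. From the tip: steel bit 24 mm wide (its y, both sides alike), 5 mm thick (its x), 8 mm high; round shank of 5 mm up to 45 mm, collar of 11 mm at 37 to 41 mm; bow from 45 to 77 mm. Starts upright in one of the block's slots, tip 25 mm below the block's top
- box_key_tip (a point): middle of the key's tip, the body's origin
- box_key_bow (a point): middle of the key's bow, 61 mm from the tip: the place to grip it, across its 9 mm thickness (x); the bow is 36 mm wide (y) and 32 mm high. The key is the same after a half turn about z
- other_key: a similar key with a round black bow of 33 mm diameter, upright in the other slot of the block; not for this box. Origin at the middle of its tip
- key_block: dark wooden block 50 (x) by 130 (y) by 40 mm with two upright slots at y = +31 and -31 mm, each 7 by 26 mm and 25 mm deep; does not shift. Origin: centre of its underside
- mug_3: green and white mug, 78 mm across, 101 mm high, a bystander; origin at the centre of its underside
- tea_glass: square glass with tea sachets, 87x83x97 mm, a bystander; origin at the centre of its underside
- mug_2: small white cup, 62 mm across, 50 mm high, a bystander; origin at the centre of its underside
- lemon_1: lemon, 78x55x56 mm, a bystander; origin under its centre
- garlic_1: garlic bulb, 60 mm, a bystander; origin under its centre
- teaspoon_1: teaspoon, 132 mm long, a bystander; origin under its centre
Mind the look-alikes: they are no part of the job. What is shaped like the box_key but red or yellow is not meant.

How it is judged:
By the outcome, as a careful person would: the job done as asked, in the order asked, and still so for the second after the job is handed in, while the arm keeps its last pose, push and grip.
It also fails if it takes over 69 s, if anything falls off the work surface, if the arm or the gripper's body presses on something with over 40 N, if the wrist force passes 120 N, or if a joint passes its speed limit or range.

## Working session

There is one attempt and no reset: what is moved stays moved. The work goes in short steps, Python scripts to look and compute and a tool call to move; the robot and the scene stay as the last step left them, time stands still between calls to the robot, and variables do not carry over. Pictures are saved under pics/ and viewed, about 8 in all and at most 12, crops included, and the job is handed in when it is done.

Besides the shell and the picture viewer there is one more tool, called after "Emit:" as name(argument=value, ...) on one line, values as JSON. carry_out: Moves the arm, as the interface text tells. Shift numbers are shares of 0.5 m and turn numbers shares of 1.5 rad, none past 1 either way. Its arguments: {"type":"object","properties":{"offset":{"type":"array","items":{"type":"array","items":{"type":"number","minimum":-1,"maximum":1}}},"turn":{"type":"array","items":{"type":"array","items":{"type":"number","minimum":-1,"maximum":1}}},"hand":{"type":"number"},"force":{"type":"number"}},"required":["offset","turn"]}

```bash
mkdir -p pics; cat > h.py <<'E'
import numpy as np, cv2
from bench import r, imaging, look_for, outline_of
np.set_printoptions(precision=4,suppress=True)
def grab(n,save=None):
    f=imaging.grab_frame(n)
    if save: cv2.imwrite('pics/'+save,f['pixels'][:,:,::-1])
    return f
def w(f,xyz): return np.array(f['R']).T@(np.array(xyz)-np.array(f['t']))
def proj(f,X):
    c=np.array(f['R'])@np.array(X)+np.array(f['t']); s=c[:2]/c[2]; s=s*(1+f['k1']*(s@s))
    return np.array([f['fx']*s[0]+f['cx'],f['fy']*s[1]+f['cy']])
def ray(f,px):
    d=np.array([(px[0]-f['cx'])/f['fx'],(px[1]-f['cy'])/f['fy']]); s=d.copy()
    for _ in range(20): s=d/(1+f['k1']*(s@s))
    R=np.array(f['R']); return -R.T@np.array(f['t']), R.T@np.array([s[0],s[1],1])
def at_z(f,px,z):
    o,d=ray(f,px); return o+d*(z-o[2])/d[2]
E
python3 - <<'E'
from h import *
fs={n:grab(n,n+'0.png') for n in('scene','side','wrist')}
im=[f['pixels'] for f in fs.values()]
for n,f in fs.items():
    print(n,f['k1'],f['fx'],-np.array(f['R']).T@f['t'])
    for q in ['lockbox','keyhole','cover_nib','cover_pivot','box_key','box_key_bow','other_key','key_block','mug_3','tea_glass','mug_2','lemon_1','garlic_1']:
        try:
            for d in look_for(q,n)[:3]: print(' ',q,round(d['score'],2),w(f,d['xyz']))
        except Exception as e: print(q,e)
print(r.get_obs())
E
```

```text
scene -0.06743628134265814 464.44862637669877 [-0.153   0.4991  0.8338]
  lockbox 0.8 [ 0.4609 -0.1043  0.0761]
  keyhole 0.59 [ 0.4587 -0.11    0.0792]
  cover_pivot 0.9 [ 0.4588 -0.11    0.0832]
  box_key 0.68 [0.4499 0.253  0.0797]
  box_key 0.67 [0.4371 0.1997 0.0823]
  box_key 0.62 [0.5303 0.1823 0.0585]
  box_key_bow 0.74 [0.5276 0.1763 0.0603]
  box_key_bow 0.67 [0.519  0.3468 0.0618]
  box_key_bow 0.57 [0.356  0.1886 0.0732]
  other_key 0.55 [0.4484 0.2572 0.0784]
  other_key 0.5 [0.4407 0.1966 0.0826]
  key_block 0.86 [0.4338 0.2324 0.04  ]
  key_block 0.67 [ 0.4601 -0.107   0.0788]
  mug_3 0.89 [ 0.3328 -0.3293  0.032 ]
  mug_3 0.58 [0.3053 0.3081 0.0562]
  tea_glass 0.73 [ 0.4802 -0.3475  0.056 ]
  mug_2 0.89 [ 0.3328 -0.3293  0.032 ]
  mug_2 0.58 [0.3053 0.3081 0.0562]
  lemon_1 0.74 [0.3538 0.0785 0.0418]
  lemon_1 0.51 [0.4342 0.2331 0.0396]
  garlic_1 0.67 [0.5433 0.0855 0.0318]
  garlic_1 0.5 [0.3067 0.3061 0.0584]
side -0.027462623554309624 516.846743050144 [-0.0074  0.8682  0.476 ]
  lockbox 0.65 [ 0.4594 -0.0652  0.0726]
  keyhole 0.59 [ 0.4606 -0.0647  0.068 ]
  c
[... 1193 characters left out ...]
78 ]
  box_key 0.97 [0.4527 0.079  0.0629]
  box_key_bow 0.78 [0.4499 0.0776 0.062 ]
  key_block 0.83 [0.4492 0.1586 0.0255]
  lemon_1 0.65 [0.3827 0.0654 0.0191]
  garlic_1 0.85 [0.5628 0.0762 0.0382]
{'clock': 2.1, 'joints': array([-0.1081,  0.477 ,  0.0224,  1.5554, -0.0115,  1.1093, -0.0831]), 'qvel': array([-0.0017,  0.0009,  0.0002,  0.0008, -0.001 ,  0.0008, -0.0006]), 'tau': array([ -0.0002, -59.6315,   1.6063, -28.1541,   0.0125,   0.0016,
         0.    ]), 'tcp_pos': array([ 0.675 , -0.    ,  0.2453]), 'orientation': array([2.2215, 2.2214, 0.0001]), 'contact_force': array([-0.0591,  0.1234,  0.1451]), 'moment': array([-0.0011, -0.0001, -0.0165]), 'grip_width': 0.08538234963019933}
```

View pics/scene0.png

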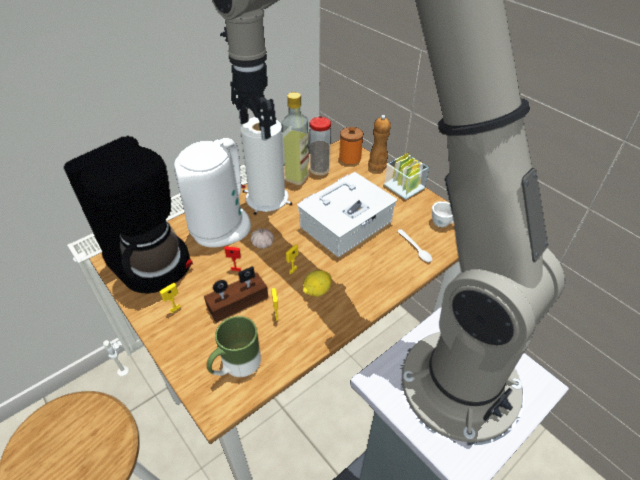

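View pics/side0.png

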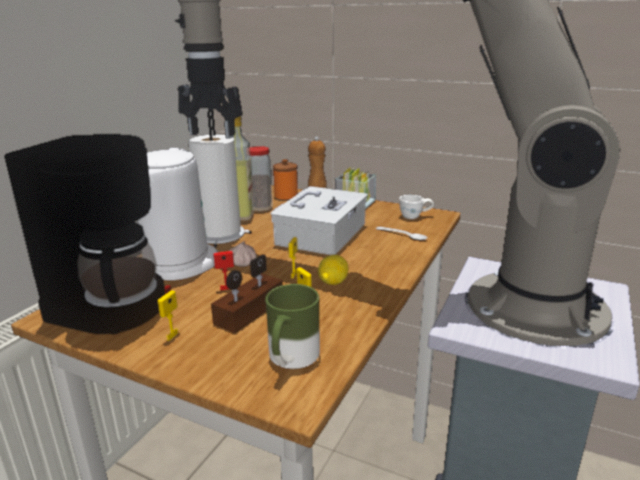

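View pics/wrist0.png

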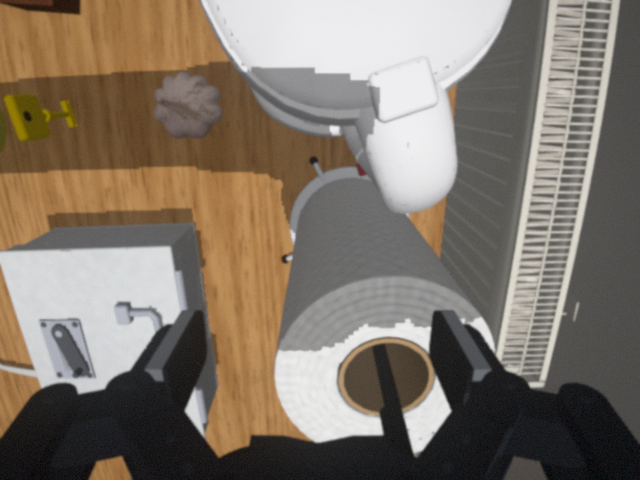

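Emit:
carry_out(offset=[[0, -0.1, -0.04], [0, -0.2, -0.08], [0, -0.3, -0.08], [0.1, -0.4, -0.08], [0.16, -0.43, -0.08], [0.2, -0.43, -0.08], [0.2, -0.43, -0.08]], turn=[[0, 0, 0], [0, 0, 0], [0, 0, 0], [0, 0, 0], [0, 0, 0], [0, 0, 0], [0, 0, 0]])

```text
clock: 2.8
tcp_pos: [0.4587, 0.1042, 0.286]
orientation: [-2.213, -2.229, -0.003]
contact_force: [1.0, -0.9, -0.1]
grip_width: 0.0856
```

```bash
python3 - <<'E'
from h import *
o=r.get_obs(); print(o['clock'],o['tcp_pos'],o['orientation'],o['joints'])
f=grab('wrist','w1.png')
import pickle; pickle.dump(f,open('w1.pkl','wb'))
for q in ['box_key','box_key_bow','other_key','key_block','cover_nib']:
    for d in look_for(q,'wrist')[:4]: print(' ',q,round(d['score'],2),w(f,d['xyz']),proj(f,w(f,d['xyz'])))
print(r.nose_length)
E
```

```text
2.8 [0.4587 0.1042 0.286 ] [-2.2135 -2.2289 -0.0033] [-0.2686  0.0997 -0.093   1.9724  0.0092  1.0682 -0.3587]
  box_key 0.85 [0.4428 0.0803 0.0774] [298.666 226.271]
  box_key 0.84 [0.3691 0.1838 0.0763] [208.126  105.2918]
  box_key 0.73 [0.4481 0.1953 0.0896] [303.7601  90.1019]
  box_key 0.69 [0.5324 0.1801 0.0744] [406.2876 111.0069]
  box_key_bow 0.93 [0.5306 0.1785 0.0762] [404.4716 113.0475]
  box_key_bow 0.81 [0.4463 0.1989 0.089 ] [301.4297  85.3397]
  box_key_bow 0.62 [0.3671 0.1862 0.0806] [204.0608 102.313 ]
  box_key_bow 0.6 [0.4459 0.0818 0.0747] [302.2368 223.8573]
  other_key 0.93 [0.4485 0.2511 0.0883] [304.2622  12.74  ]
  key_block 0.61 [0.449  0.217  0.0392] [306.4467  65.973 ]
  key_block 0.59 [ 0.4856 -0.0709  0.0773] [341.8812 367.5388]
  cover_nib 0.74 [ 0.4505 -0.1203  0.0842] [307.4596 410.0572]
0.014
```

View pics/w1.png

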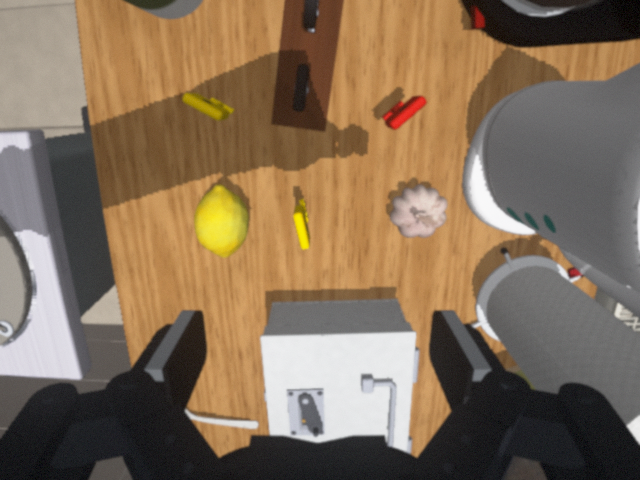

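```bash
python3 - <<'E'
import cv2,numpy as np
a=cv2.imread('pics/side0.png')[245:335,205:295]; b=cv2.imread('pics/w1.png')[0:135,240:375]; c=cv2.imread('pics/w1.png')[290:440,255:425]
R=lambda x,s:cv2.resize(x,s,interpolation=cv2.INTER_CUBIC)
o=np.zeros((540,800,3),np.uint8)
o[:270,:270]=R(a,(270,270)); o[270:,:270]=R(b,(270,270)); o[:468,270:800]=R(c,(530,468))
cv2.imwrite('pics/c1.png',o)
E
```

```text
(no output)
```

View pics/c1.png

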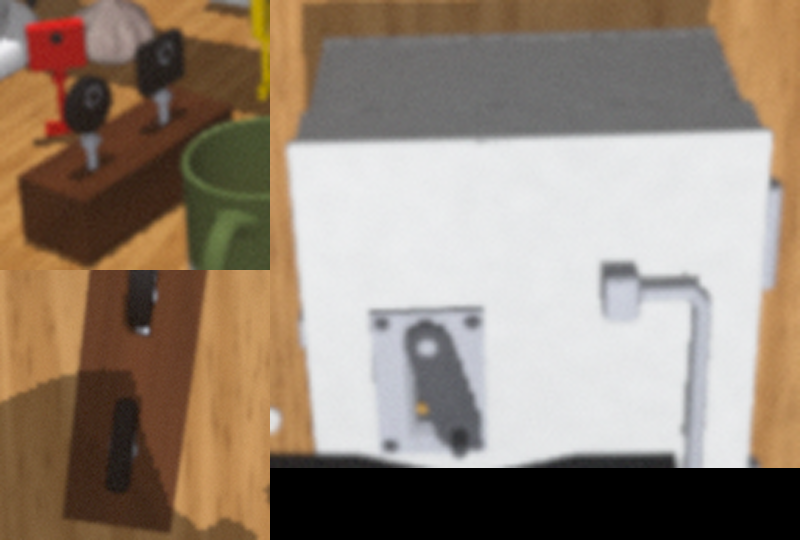

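```bash
python3 - <<'E'
from h import *; import pickle
f=pickle.load(open('w1.pkl','rb'))
print('cam',-np.array(f['R']).T@f['t'])
for n,p,z in [('bl',(271.5,123),.04),('br',(325,130.5),.04),('lt',(285,0),.04),('rt',(343,0),.04),
 ('bow',(301,87.5),.092),('bowtop',(302.7,64),.092),('bowbot',(299.3,110.5),.092),
 ('boxL',(255+18/530*170,290+145/468*150),.08),('boxR',(255+500/530*170,290+131/468*150),.08),('boxL2',(255+45/530*170,290+450/468*150),.08),
 ('plateTL',(255+102/3.118,290+310/3.12),.082),('plateTR',(255+212/3.118,290+307/3.12),.082),('plateBL',(255+108/3.118,290+452/3.12),.082),
 ('keyhole',(303.8,420.8),.082),('pivot',(305.4,400.6),.085),('nibtop',(315.6,429),.094),('nibbase',(316.5,433),.085)]:
    print(n,at_z(f,p,z))
E
```

```text
cam [0.4578 0.1875 0.4149]
bl [0.417  0.1675 0.04  ]
br [0.4661 0.161  0.04  ]
lt [0.4307 0.2706 0.04  ]
rt [0.4801 0.271  0.04  ]
bow [0.446  0.1972 0.092 ]
bowtop [0.4474 0.2143 0.092 ]
bowbot [0.4446 0.1799 0.092 ]
boxL [ 0.4047 -0.0325  0.08  ]
boxR [ 0.5565 -0.027   0.08  ]
boxL2 [ 0.4084 -0.159   0.08  ]
plateTL [ 0.4301 -0.095   0.082 ]
plateTR [ 0.4665 -0.0935  0.082 ]
plateBL [ 0.4308 -0.1575  0.082 ]
keyhole [ 0.4464 -0.1372  0.082 ]
pivot [ 0.4484 -0.1069  0.085 ]
nibtop [ 0.4591 -0.1367  0.094 ]
nibbase [ 0.4602 -0.1515  0.085 ]
```

Emit:
carry_out(offset=[[0.1, -0.014, 0], [0.196, -0.028, 0.08], [0.196, -0.028, 0.18], [0.196, -0.028, 0.25], [0.196, -0.028, 0.3], [0.196, -0.028, 0.3], [0.196, -0.028, 0.3]], turn=[[0, 0, 0.04], [0, 0, 0.08], [0, 0, 0.08], [0, 0, 0.08], [0, 0, 0.08], [0, 0, 0.08], [0, 0, 0.08]], hand=0.5, force=60)

```text
clock: 3.8
tcp_pos: [0.4467, 0.1976, 0.1357]
orientation: [2.352, 2.083, -0.001]
contact_force: [0.3, -0.7, 0.7]
grip_width: 0.0429
```

```bash
python3 - <<'E'
from h import *
from scipy.spatial.transform import Rotation as Ro
f=grab('wrist','w2.png')
o=r.get_obs(); T=Ro.from_rotvec(o['orientation']).as_matrix(); print(o['clock'],o['tcp_pos'],o['grip_width'],'yaw',np.arctan2(T[1,1],T[0,1]),T[:,2])
for z in(.06,.092): print(proj(f,[.446,.1975,z]))
for q in ['box_key_bow']:
    for d in look_for(q,'wrist')[:2]: print(' ',q,round(d['score'],2),w(f,d['xyz']),proj(f,w(f,d['xyz'])))
f=grab('side','s2.png'); g=grab('scene','sc2.png')
c=np.hstack([cv2.resize(cv2.imread('pics/w2.png'),(400,300)),cv2.resize(cv2.imread('pics/s2.png')[180:330,170:370],(400,300))])
cv2.imwrite('pics/c2.png',c)
E
```

```text
3.85 [0.4473 0.198  0.1366] 0.04260793138952749 yaw -0.12125992089357085 [ 0.0017  0.0008 -1.    ]
[316.159  257.9478]
[316.0593 283.2951]
  box_key_bow 0.97 [0.4479 0.2064 0.088 ] [317.7373 262.57  ]
  box_key_bow 0.85 [0.445  0.0884 0.0591] [334.9329 410.5453]
```

View pics/c2.png

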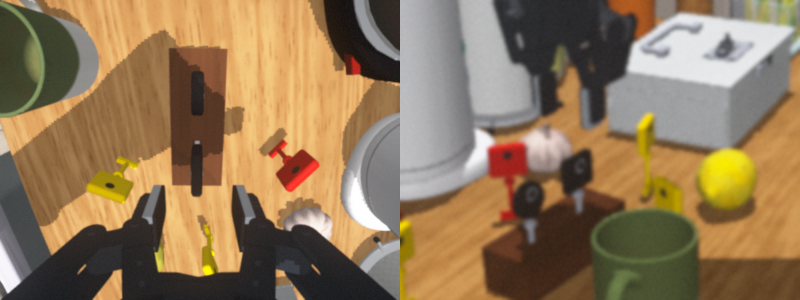

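Emit:
carry_out(offset=[[0, 0, 0.06], [0, 0, 0.11], [0, 0, 0.122], [0, 0, 0.122], [0, 0, 0.122]], turn=[[0, 0, 0], [0, 0, 0], [0, 0, 0], [0, 0, 0], [0, 0, 0]])

```text
clock: 4.5
tcp_pos: [0.4469, 0.1984, 0.0755]
orientation: [2.35, 2.084, 0.003]
contact_force: [0.6, 1.1, 0.6]
grip_width: 0.0427
```

Emit:
carry_out(offset=[[0, 0, 0], [0, 0, 0], [0, 0, 0], [0, 0, 0], [0, 0, 0], [0, 0, 0]], turn=[[0, 0, 0], [0, 0, 0], [0, 0, 0], [0, 0, 0], [0, 0, 0], [0, 0, 0]], hand=1, force=60)

```text
clock: 5.1
tcp_pos: [0.4463, 0.1984, 0.0753]
orientation: [2.351, 2.084, 0.001]
contact_force: [-1.8, 0.5, 6.7]
grip_width: 0.0081
```

Emit:
carry_out(offset=[[0, 0, -0.02], [0, 0, -0.05], [0, 0, -0.09], [0, 0, -0.15], [0, 0, -0.22], [0, 0, -0.24], [0, 0, -0.24]], turn=[[0, 0, 0], [0, 0, 0], [0, 0, 0], [0, 0, 0], [0, 0, 0], [0, 0, 0], [0, 0, 0]])

```text
clock: 5.8
tcp_pos: [0.447, 0.1984, 0.1962]
orientation: [2.35, 2.083, 0.006]
contact_force: [-0.6, -0.2, -2.0]
grip_width: 0.0085
```

```bash
python3 - <<'E'
from h import *
from scipy.spatial.transform import Rotation as Ro
f=grab('side','s3.png');g=grab('scene','sc3.png')
o=r.get_obs(); T=Ro.from_rotvec(o['orientation']).as_matrix(); p=o['tcp_pos'];print(o['clock'],p,o['grip_width'],o['contact_force'],o['moment'],'yaw',np.arctan2(T[1,1],T[0,1]))
c=[]
for im,F in(('s3',f),('sc3',g)):
    u=proj(F,p-[0,0,.03]).astype(int); a=cv2.imread(f'pics/{im}.png'); print(u, proj(F,p-[0,0,.059]), proj(F,p-[0,0,.014]))
    c.append(cv2.resize(a[max(0,u[1]-50):u[1]+50,u[0]-50:u[0]+50],(400,400),interpolation=cv2.INTER_CUBIC))
cv2.imwrite('pics/c3.png',np.hstack(c))
E
```

```text
5.9 [0.4455 0.1976 0.1936] 0.008163184805137062 [-0.6346 -0.3595 -1.1712] [ 0.054  -0.0055 -0.0362] yaw -0.12007231965682799
[254 218] [255.8705 234.4524] [254.2805 209.4652]
[241 246] [242.6391 256.0994] [240.1633 240.6491]
```

View pics/c3.png

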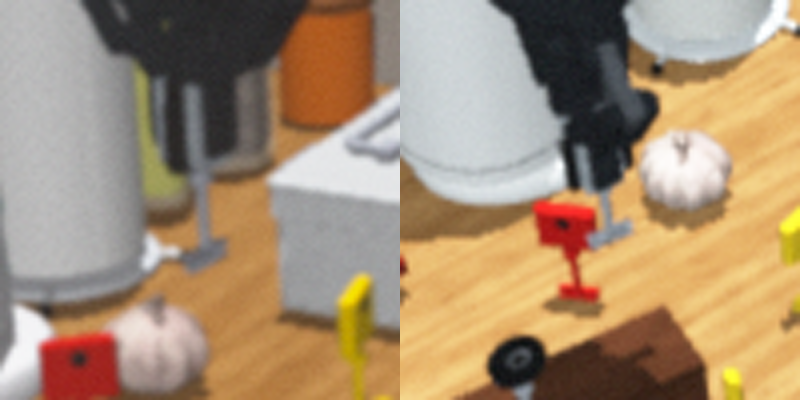

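Emit:
carry_out(offset=[[-0.05, 0.006, -0.04], [-0.15, 0.02, -0.052], [-0.25, 0.032, -0.052], [-0.35, 0.045, -0.052], [-0.45, 0.058, -0.052], [-0.55, 0.07, -0.052], [-0.65, 0.083, -0.052], [-0.74, 0.095, -0.052]], turn=[[0, 0, 0], [0, 0, -0.03], [0, 0, -0.06], [0, 0, -0.1], [0, 0, -0.1], [0, 0, -0.1], [0, 0, -0.1], [0, 0, -0.1]])

```text
clock: 6.7
tcp_pos: [0.4474, -0.1769, 0.2187]
orientation: [-2.186, -2.252, 0.003]
contact_force: [0.9, 0.2, -0.8]
grip_width: 0.0085
```

Emit:
carry_out(offset=[[-0.05, 0, 0], [-0.05, 0, 0], [-0.05, 0, 0]], turn=[[0, 0, 0], [0, 0, 0], [0, 0, 0]])

```text
clock: 7.0
tcp_pos: [0.4486, -0.1998, 0.2187]
orientation: [-2.187, -2.251, 0.002]
contact_force: [-0.1, 0.2, -1.4]
grip_width: 0.0081
```

```bash
cat >> h.py <<'E'
from scipy.spatial.transform import Rotation as Ro
def st():
    o=r.get_obs(); T=Ro.from_rotvec(o['orientation']).as_matrix()
    print('t',round(o['clock'],2),'tcp',o['tcp_pos'],'tip',o['tcp_pos']+.059*T[:,2],'gw',round(o['grip_width'],4),'F',o['contact_force'],'M',o['moment'],'yaw',round(np.arctan2(T[1,1],T[0,1]),4),'z',T[:,2]); return o
E
python3 - <<'E'
from h import *; import pickle
st()
f=grab('wrist','w4.png'); pickle.dump(f,open('w4.pkl','wb'))
print('cam',-np.array(f['R']).T@f['t'])
for q in ['keyhole','cover_nib','cover_pivot','box_key_tip']:
    for d in look_for(q,'wrist')[:2]: print(' ',q,round(d['score'],2),w(f,d['xyz']),proj(f,w(f,d['xyz'])))
print(proj(f,[.449,-.133,.082]))
a=cv2.imread('pics/w4.png'); cv2.imwrite('pics/w4c.png',cv2.resize(a[80:380,170:570],(800,600),interpolation=cv2.INTER_CUBIC))
E
```

```text
t 7.0 tcp [ 0.4486 -0.1998  0.2187] tip [ 0.4484 -0.1998  0.1597] gw 0.0081 F [-0.1495  0.1933 -1.43  ] M [0.057  0.0033 0.0543] yaw 0.0287 z [-0.0031  0.001  -1.    ]
cam [ 0.4464 -0.1164  0.3476]
  keyhole 0.76 [ 0.4875 -0.1336  0.0834] [380.3986 129.9077]
  cover_nib 0.64 [ 0.4518 -0.1243  0.083 ] [325.9463 113.282 ]
  cover_pivot 0.96 [ 0.4825 -0.1333  0.0817] [372.3946 129.0906]
  box_key_tip 0.57 [ 0.4482 -0.1895  0.2328] [316.9303 330.8035]
  box_key_tip 0.56 [ 0.4451 -0.1346  0.0581] [315.2713 126.9058]
[321.1737 126.8933]
```

View pics/w4c.png

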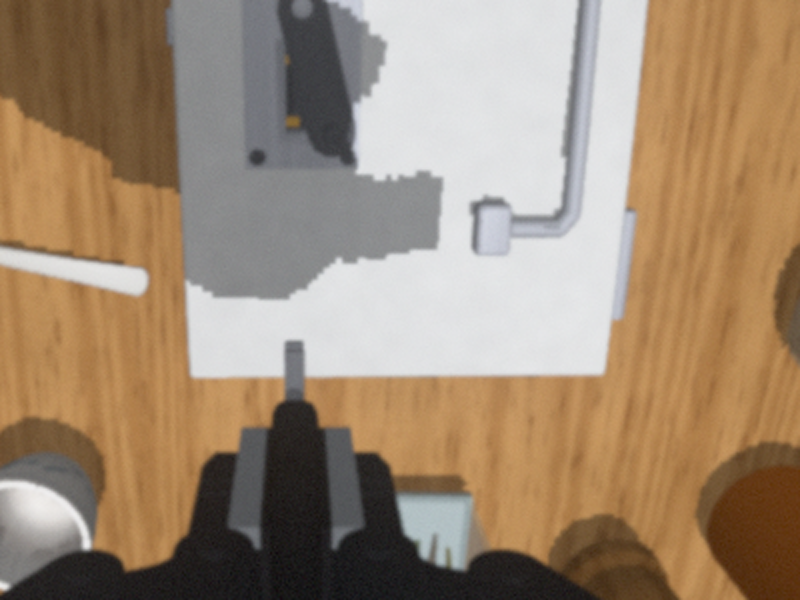

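```bash
python3 - <<'E'
import cv2
a=cv2.imread('pics/w4.png'); cv2.imwrite('pics/w4d.png',cv2.resize(a[50:175,270:395],(600,600),interpolation=cv2.INTER_CUBIC))
E
```

```text
(no output)
```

View pics/w4d.png

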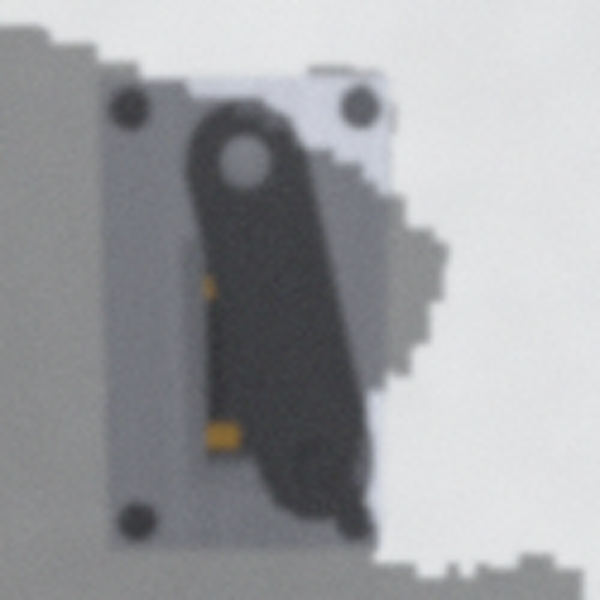

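```bash
python3 - <<'E'
from h import *; import pickle
f=pickle.load(open('w4.pkl','rb'))
P=lambda u,v,z: at_z(f,(270+u/4.8,50+v/4.8),z)
for n,u,v,z in [('TL',102,72,.082),('TR',386,72,.082),('BL',110,548,.082),('BR',375,548,.082),('sTL',130,107,.0825),('sTR',361,105,.0825),('sBL',137,521,.0825),
 ('rivet',245,160,.0865),('coverTop',245,100,.085),('csL1',183,240,.082),('csL2',188,460,.082),('slotBL',208,452,.0805),('nibtop',355,525,.094),('coverend',318,470,.085)]:
    print(n,P(u,v,z))
for n,u,v in [('boxBL',190,377),('boxBR',605,374),('boxL',172,20),('boxR',648,20)]: print(n,at_z(f,(170+u/2,80+v/2),.08))
k=proj(f,[.4484,-.1998,.1597]);print('tip pred px',k,'crop',(k-[170,80])*2)
E
```

```text
TL [ 0.4291 -0.0956  0.082 ]
TR [ 0.4661 -0.0945  0.082 ]
BL [ 0.4309 -0.1578  0.082 ]
BR [ 0.4678 -0.1567  0.082 ]
sTL [ 0.4329 -0.0998  0.0825]
sTR [ 0.463  -0.0987  0.0825]
sBL [ 0.4346 -0.1539  0.0825]
rivet [ 0.448  -0.1062  0.0865]
coverTop [ 0.4478 -0.0987  0.085 ]
csL1 [ 0.4401 -0.1164  0.082 ]
csL2 [ 0.4415 -0.1454  0.082 ]
slotBL [ 0.4442 -0.1444  0.0805]
nibtop [ 0.464  -0.1519  0.094 ]
coverend [ 0.4592 -0.1459  0.085 ]
boxBL [ 0.411  -0.2351  0.08  ]
boxBR [ 0.5643 -0.2297  0.08  ]
boxL [ 0.4066 -0.1111  0.08  ]
boxR [ 0.5603 -0.1053  0.08  ]
tip pred px [317.0213 270.0732] crop [294.0425 380.1463]
```

```bash
python3 - <<'E'
from h import *; import pickle
f=pickle.load(open('w4.pkl','rb'))
for z in (.1577,.1597,.1617): print(at_z(f,(317,251),z))
for X in ([.459,-.145,.085],[.459,-.145,.094]): print((proj(f,X)-[270,50])*4.8)
E
```

```text
[ 0.4481 -0.19    0.1577]
[ 0.4481 -0.1893  0.1597]
[ 0.4481 -0.1885  0.1617]
[316.6346 463.1864]
[319.5928 470.8379]
```

Emit:
carry_out(offset=[[0.02, 0.0075, 0], [0.05, 0.0075, 0], [0.089, 0.0075, 0], [0.089, 0.0075, 0.03], [0.089, 0.0075, 0.07], [0.089, 0.0075, 0.11], [0.089, 0.0075, 0.11], [0.089, 0.0075, 0.11]], turn=[[0, 0, -0.08], [0, 0, -0.18], [0, 0, -0.27], [0, 0, -0.36], [0, 0, -0.45], [0, 0, -0.52], [0, 0, -0.52], [0, 0, -0.52]])

```text
clock: 8.05
tcp_pos: [0.4521, -0.155, 0.1655]
orientation: [-1.169, -2.915, -0.0]
contact_force: [0.3, -0.2, -1.2]
grip_width: 0.0083
```

```bash
python3 - <<'E'
from h import *; import pickle
print(st()['joints'])
c=[]
for n in('side','scene'):
    f=grab(n,n+'5.png'); pickle.dump(f,open(n+'5.pkl','wb')); a=cv2.imread(f'pics/{n}5.png')
    u=proj(f,[.455,-.145,.1]).astype(int); print(n,u-50)
    c.append(cv2.resize(a[u[1]-50:u[1]+50,u[0]-50:u[0]+50],(400,400),interpolation=cv2.INTER_CUBIC))
cv2.imwrite('pics/c5.png',np.hstack(c))
E
```

```text
t 8.05 tcp [ 0.4521 -0.155   0.1655] tip [ 0.4521 -0.155   0.1065] gw 0.0083 F [ 0.3268 -0.1731 -1.169 ] M [ 0.0152 -0.0332  0.033 ] yaw 0.8079 z [-0.0004  0.0002 -1.    ]
[ 0.2133  0.2582 -0.0156  2.0923  0.0054  0.7915  1.0022]
side [285 143]
scene [309 148]
```

View pics/c5.png

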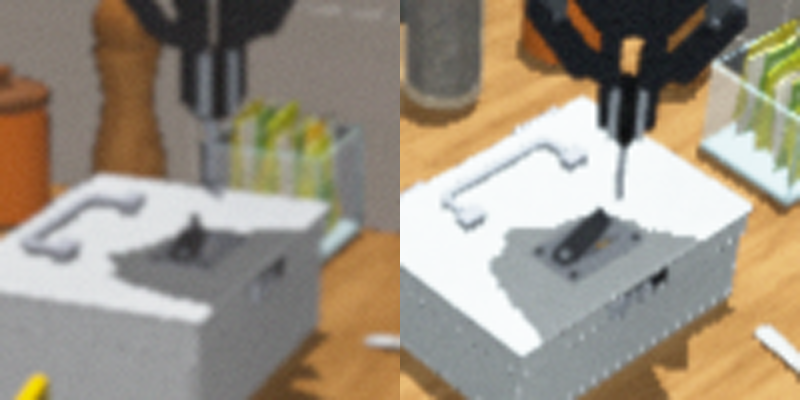

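Emit:
carry_out(offset=[[0, 0, 0.02], [0, 0, 0.036], [0.002, 0.004, 0.036], [0.004, 0.008, 0.036]], turn=[[0, 0, 0], [0, 0, 0], [0, 0, 0], [0, 0, 0]])

```text
clock: 8.55
tcp_pos: [0.4532, -0.1509, 0.147]
orientation: [-1.167, -2.916, 0.0]
contact_force: [0.8, -0.2, -0.7]
grip_width: 0.0081
```

Emit:
carry_out(offset=[[0.002, 0.014, 0], [0.002, 0.028, 0], [0.002, 0.042, 0], [0.002, 0.056, 0], [0.002, 0.07, 0], [0.002, 0.086, 0], [0.002, 0.102, 0], [0.002, 0.102, 0]], turn=[[0, 0, 0], [0, 0, 0], [0, 0, 0], [0, 0, 0], [0, 0, 0], [0, 0, 0], [0, 0, 0], [0, 0, 0]])

```text
clock: 9.35
tcp_pos: [0.4883, -0.1122, 0.147]
orientation: [-1.164, -2.918, -0.001]
contact_force: [0.3, -0.1, -0.7]
grip_width: 0.0081
```

Emit:
carry_out(offset=[[0, -0.006, -0.02], [0, -0.01, -0.044], [0.01, -0.03, -0.05], [0.02, -0.05, -0.05], [0.032, -0.08, -0.044], [0.032, -0.08, -0.044], [0.032, -0.08, -0.044], [0.032, -0.08, -0.044]], turn=[[0, 0, 0], [0, 0, 0], [0, 0, 0.09], [0, 0, 0.18], [0, 0, 0.27], [0, 0, 0.36], [0, 0, 0.45], [0, 0, 0.52]])

```text
clock: 10.15
tcp_pos: [0.4491, -0.1321, 0.1708]
orientation: [2.194, 2.246, 0.003]
contact_force: [-0.6, 0.1, -1.0]
grip_width: 0.0084
```

Emit:
carry_out(offset=[[0, 0, 0], [0, 0, 0]], turn=[[0, 0, 0], [0, 0, 0]])

```text
clock: 10.35
tcp_pos: [0.449, -0.1317, 0.1702]
orientation: [2.184, 2.256, 0.002]
contact_force: [0.1, -0.1, -0.6]
grip_width: 0.0082
```

```bash
python3 - <<'E'
from h import *; import pickle
st()
o=np.zeros((600,800,3),np.uint8)
for n,sz,off,s in(('wrist',100,(0,0),(500,600)),('side',36,(500,0),(300,300)),('scene',36,(500,300),(300,300))):
    f=grab(n,n+'6.png'); pickle.dump(f,open(n+'6.pkl','wb')); a=cv2.imread(f'pics/{n}6.png')
    u=proj(f,[.449,-.1317,.09]).astype(int); hx=sz*s[0]//s[1]; hx=83 if n=='wrist' else sz
    u[1]=min(u[1],480-sz); print(n,u-[hx,sz],s[0]/(2*hx),s[1]/(2*sz))
    o[off[1]:off[1]+s[1],off[0]:off[0]+s[0]]=cv2.resize(a[u[1]-sz:u[1]+sz,u[0]-hx:u[0]+hx],s,interpolation=cv2.INTER_CUBIC)
cv2.imwrite('pics/c6.png',o)
E
```

```text
t 10.35 tcp [ 0.449  -0.1317  0.1702] tip [ 0.4491 -0.1318  0.1112] gw 0.0082 F [ 0.0811 -0.1467 -0.5588] M [-0.0323  0.073  -0.0083] yaw 0.0324 z [ 0.0017 -0.0002 -1.    ]
wrist [233 154] 3.0120481927710845 3.0
side [298 164] 4.166666666666667 4.166666666666667
scene [320 169] 4.166666666666667 4.166666666666667
```

View pics/c6.png

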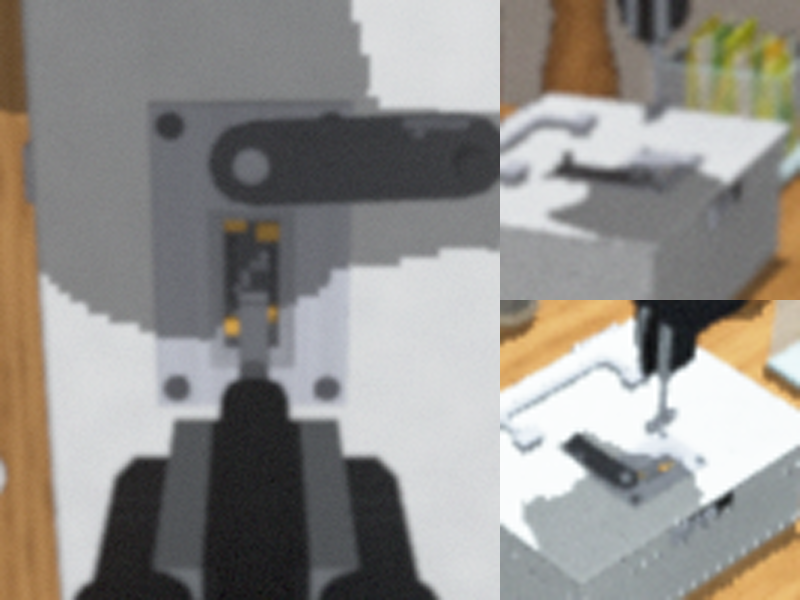

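```bash
python3 - <<'E'
from h import *; import pickle
f=pickle.load(open('wrist6.pkl','rb'))
P=lambda u,v,z: at_z(f,(233+u/3.012,154+v/3),z)
cs=[P(*q,.082) for q in [(210,210),(292,210),(212,366),(294,366)]]; print('cs',np.array(cs),np.mean(cs,0))
sl=[P(*q,.079) for q in [(222,219),(279,219),(224,348),(281,348)]]; print('slot',np.array(sl),np.mean(sl,0))
pl=[P(*q,.082) for q in [(148,101),(350,101),(158,405),(347,405)]]; print('plate',np.array(pl),np.mean(pl,0))
print('rivet',P(251,166,.0865)); print('tip edge',P(254,292,.1112), 'exp',[.4491-.0004,-.1318+.012])
f=pickle.load(open('scene6.pkl','rb')); Q=lambda u,v:(320+u/4.1667,169+v/4.1667)
print('scene tip px pred',(proj(f,[.4491,-.1318,.1112])-[320,169])*4.1667)
f=pickle.load(open('side6.pkl','rb'));print('side tip px pred',(proj(f,[.4491,-.1318,.1112])-[298,164])*4.1667)
E
```

```text
cs [[ 0.4405 -0.1164  0.082 ]
 [ 0.4561 -0.1159  0.082 ]
 [ 0.4416 -0.149   0.082 ]
 [ 0.4579 -0.1484  0.082 ]] [ 0.449  -0.1324  0.082 ]
slot [[ 0.4428 -0.1191  0.079 ]
 [ 0.4538 -0.1187  0.079 ]
 [ 0.4438 -0.1463  0.079 ]
 [ 0.4552 -0.1459  0.079 ]] [ 0.4489 -0.1325  0.079 ]
plate [[ 0.4286 -0.0956  0.082 ]
 [ 0.4659 -0.0944  0.082 ]
 [ 0.4309 -0.158   0.082 ]
 [ 0.4689 -0.1568  0.082 ]] [ 0.4486 -0.1262  0.082 ]
rivet [ 0.448  -0.1062  0.0865]
tip edge [ 0.4489 -0.1215  0.1112] exp [0.4487, -0.1198]
scene tip px pred [156.0896 123.795 ]
side tip px pred [154.0487 112.9031]
```

Emit:
carry_out(offset=[[0.0024, 0, 0.02], [0.0024, 0, 0.04], [0.0024, 0, 0.05], [0.0024, 0, 0.058], [0.0024, 0, 0.064], [0.0024, 0, 0.064], [0.0024, 0, 0.064]], turn=[[0, 0, 0], [0, 0, 0], [0, 0, 0], [0, 0, 0], [0, 0, 0], [0, 0, 0], [0, 0, 0]])

```text
clock: 11.2
tcp_pos: [0.4487, -0.1303, 0.1374]
orientation: [2.188, 2.254, 0.0]
contact_force: [1.0, 0.7, -0.7]
grip_width: 0.0074
```

```bash
python3 -c "
from h import *
st()"
```

```text
t 11.2 tcp [ 0.4487 -0.1303  0.1374] tip [ 0.4487 -0.1303  0.0784] gw 0.0074 F [ 1.014   0.6659 -0.7173] M [ 0.0188 -0.0207 -0.0016] yaw 0.03 z [ 0.0002 -0.     -1.    ]
```

Emit:
carry_out(offset=[[0, 0, 0.002], [0, 0, 0.004], [0, 0, 0.006], [0, 0, 0.006]], turn=[[0, 0, 0], [0, 0, 0], [0, 0, 0], [0, 0, 0]])

```text
clock: 11.6
tcp_pos: [0.4497, -0.1304, 0.1356]
orientation: [2.187, 2.253, 0.003]
contact_force: [-1.2, -0.5, 9.1]
grip_width: 0.008
```

Emit:
carry_out(offset=[[0, 0, 0], [0, 0, 0], [0, 0, 0.001], [0, 0, 0.002]], turn=[[0, 0, -0.05], [0, 0, -0.1], [0, 0, -0.135], [0, 0, -0.14]])

```text
clock: 12.0
tcp_pos: [0.4487, -0.1305, 0.1337]
orientation: [1.938, 2.472, 0.001]
contact_force: [-0.4, 0.0, -0.8]
grip_width: 0.0078
```

Emit:
carry_out(offset=[[0, 0, 0.002], [0, 0, 0.004], [0, 0, 0.006], [0, 0, 0.008], [0, 0, 0.009], [0, 0, 0.01]], turn=[[0, 0, 0], [0, 0, 0], [0, 0, 0.04], [0, 0, 0.08], [0, 0, 0.12], [0, 0, 0.13]])

```text
clock: 12.6
tcp_pos: [0.45, -0.1301, 0.1297]
orientation: [2.172, 2.267, 0.003]
contact_force: [-1.5, 0.3, 16.0]
grip_width: 0.0079
```

Emit:
carry_out(offset=[[0, 0, -0.001], [0, 0, -0.0012], [0, 0, -0.0012], [0, 0, -0.0005], [0, 0, 0]], turn=[[0, 0, 0], [0, 0, 0.05], [0, 0, 0.1], [0, 0, 0.145], [0, 0, 0.15]])

```text
clock: 13.1
tcp_pos: [0.4495, -0.13, 0.1287]
orientation: [2.412, 2.011, 0.002]
contact_force: [1.3, -0.1, 2.7]
grip_width: 0.0085
```

Emit:
carry_out(offset=[[0, 0, 0.003], [0, 0, 0.006], [0, 0, 0.009], [0, 0, 0.011], [0, 0, 0.012]], turn=[[0, 0, 0], [0, 0, 0], [0, 0, -0.04], [0, 0, -0.08], [0, 0, -0.12]])

```text
clock: 13.6
tcp_pos: [0.4483, -0.1304, 0.1219]
orientation: [-2.218, -2.224, 0.001]
contact_force: [0.4, 0.5, 2.0]
grip_width: 0.0082
```

Emit:
carry_out(offset=[[0, 0, 0.002], [0, 0, 0.005], [0, 0, 0.008], [0, 0, 0.01], [0, 0, 0.012]], turn=[[0, 0, -0.02], [0, 0, -0.02], [0, 0, -0.02], [0, 0, -0.02], [0, 0, -0.02]])

```text
clock: 14.1
tcp_pos: [0.4484, -0.1302, 0.116]
orientation: [-2.188, -2.254, 0.0]
contact_force: [0.3, 0.7, -0.6]
grip_width: 0.0078
```

Tip is about 25 mm below the plate; push the last 2 mm until it seats.

Emit:
carry_out(offset=[[0, 0, 0.002], [0, 0, 0.004], [0, 0, 0.006], [0, 0, 0.006]], turn=[[0, 0, 0], [0, 0, 0], [0, 0, 0], [0, 0, 0]])

```text
clock: 14.5
tcp_pos: [0.4489, -0.1303, 0.115]
orientation: [-2.188, -2.254, -0.001]
contact_force: [-5.6, 2.3, 22.0]
grip_width: 0.0081
```

Emit:
carry_out(offset=[[0, -0.001, -0.001], [0, -0.001, -0.001], [0, -0.001, 0], [0, -0.001, 0], [0, -0.001, 0]], turn=[[0, 0, 0.04], [0, 0, -0.04], [0, 0, 0.03], [0, 0, 0], [0, 0, 0]])

```text
clock: 15.0
tcp_pos: [0.4493, -0.1304, 0.1151]
orientation: [2.186, 2.254, 0.002]
contact_force: [-3.5, 1.3, 17.9]
grip_width: 0.008
```

```bash
python3 -c "
from h import *
o=st();print(o['joints'])
f=grab('wrist','w7.png');import pickle;pickle.dump(f,open('w7.pkl','wb'))
grab('side','s7.png');grab('scene','sc7.png')"
```

```text
t 15.0 tcp [ 0.4493 -0.1304  0.1151] tip [ 0.4494 -0.1304  0.0561] gw 0.008 F [-3.5271  1.325  17.9122] M [0.2432 1.0958 0.0095] yaw 0.0309 z [ 0.0024 -0.0001 -1.    ]
[ 0.0654  0.3238  0.0987  2.161  -0.0518  0.6565  0.2309]
```

Emit:
carry_out(offset=[[0, 0, 0], [0, 0, 0.001], [0, 0, 0.002], [0, 0, 0.002], [0, 0, 0.002]], turn=[[0, 0, 0.05], [0, 0, -0.06], [0, 0, 0.05], [0, 0, 0], [0, 0, 0]])

```text
clock: 15.65
tcp_pos: [0.4497, -0.1305, 0.1149]
orientation: [2.185, 2.254, 0.003]
contact_force: [-6.8, 1.3, 28.1]
grip_width: 0.008
```

Emit:
carry_out(offset=[[0, 0, -0.004], [0, 0.0005, -0.004], [-0.0001, 0.0009, -0.004], [-0.0003, 0.0013, -0.004], [-0.0005, 0.0017, -0.004], [-0.0008, 0.002, -0.004], [-0.0011, 0.0023, -0.004], [-0.0011, 0.0023, -0.004]], turn=[[0, 0, 0], [0, 0, 0.1], [0, 0, 0.2], [0, 0, 0.3], [0, 0, 0.4], [0, 0, 0.5], [0, 0, 0.6], [0, 0, 0.6]])

```text
clock: 16.45
tcp_pos: [0.4505, -0.1314, 0.1152]
orientation: [2.951, 1.071, 0.003]
contact_force: [-0.4, -1.4, 6.4]
grip_width: 0.0078
```

```bash
python3 -c "
from h import *
o=st();print(o['joints'],o['qvel'])"
```

```text
t 16.45 tcp [ 0.4505 -0.1314  0.1152] tip [ 0.4507 -0.1314  0.0562] gw 0.0078 F [-0.3737 -1.3827  6.3867] M [-0.3675  0.0654  0.0463] yaw -0.8743 z [ 0.0026 -0.0011 -1.    ]
[-0.1117  0.3352  0.3115  2.1693 -0.1651  0.6559 -0.5598] [ 0.0151 -0.003  -0.0207 -0.0015  0.0115 -0.0013  0.1017]
```

Emit:
carry_out(offset=[[0, 0.0005, 0], [-0.0001, 0.0009, 0], [-0.0003, 0.0013, 0], [-0.0005, 0.0017, 0], [-0.0007, 0.0019, 0], [-0.0007, 0.0019, 0], [-0.0007, 0.0019, 0]], turn=[[0, 0, 0.1], [0, 0, 0.2], [0, 0, 0.3], [0, 0, 0.4], [0, 0, 0.48], [0, 0, 0.48], [0, 0, 0.48]])

```text
clock: 17.15
tcp_pos: [0.451, -0.133, 0.1152]
orientation: [3.14, -0.031, 0.005]
contact_force: [0.6, -3.3, 6.4]
grip_width: 0.0081
```

```bash
python3 - <<'E'
from h import *
o=st();print(o['joints'])
im=np.zeros((600,800,3),np.uint8)
for n,c,hw,off,s in(('wrist',None,None,(0,0),(400,300)),('side',[.449,-.132,.09],(56,42),(400,0),(400,300)),('scene',[.449,-.132,.09],(56,42),(0,300),(400,300)),('side',[.45,.22,.05],(80,60),(400,300),(400,300))):
    f=grab(n,n+'9.png'); a=cv2.imread(f'pics/{n}9.png')
    if c is not None:
        u=proj(f,c).astype(int); a=a[u[1]-hw[1]:u[1]+hw[1],u[0]-hw[0]:u[0]+hw[0]]
    im[off[1]:off[1]+s[1],off[0]:off[0]+s[0]]=cv2.resize(a,s,interpolation=cv2.INTER_CUBIC)
cv2.imwrite('pics/c9.png',im)
E
```

```text
t 17.15 tcp [ 0.451  -0.133   0.1152] tip [ 0.4512 -0.1331  0.0562] gw 0.0081 F [ 0.5668 -3.2553  6.3635] M [-0.8785  0.0511  0.1632] yaw -1.5905 z [ 0.003  -0.0019 -1.    ]
[-0.2537  0.3564  0.4895  2.1766 -0.2682  0.6617 -1.1682]
```

View pics/c9.png

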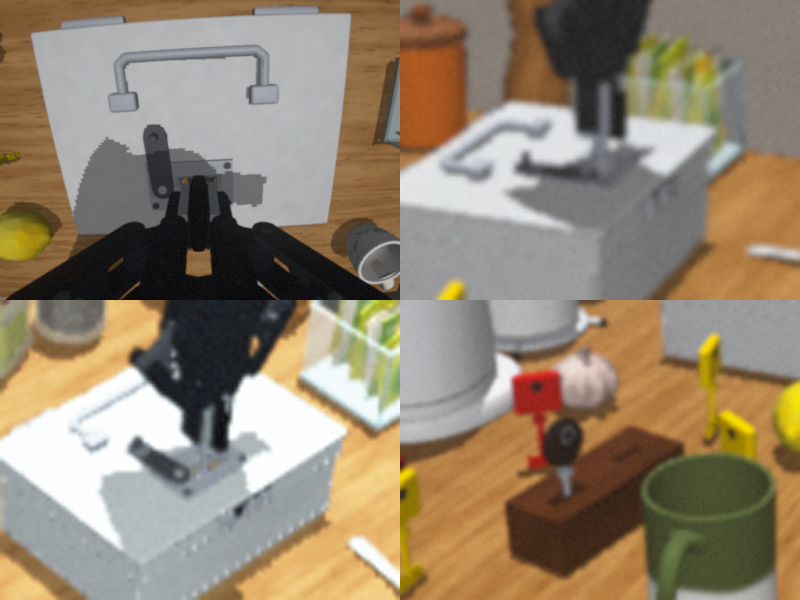

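```bash
python3 -c "
from h import *
st(); print(r.hand_in())"
```

```text
t 17.35 tcp [ 0.451  -0.133   0.1152] tip [ 0.4511 -0.1331  0.0562] gw 0.0082 F [ 0.3437 -3.0545  5.6837] M [-0.8581  0.0656  0.0556] yaw -1.5904 z [ 0.0031 -0.0018 -1.    ]
the job is handed in; nothing more can be done
None
```

I took the rectangular-bow key from the block and swung the cover clear with its tip. I then worked the key past both wafer pairs, seated it and turned it about 1.62 rad clockwise. I handed in at 17.35 s with the arm still gripping the turned key.

**Passed:**
- The key met a firm stop when pushed home: 28 N, with no further travel.
- The gripper ended at the turned angle (yaw −1.59) with a grip width of 8 mm and about 6 N downward push.
- The final pictures show the cover clear of the keyhole and the fingers clear of the lid. The round-bow key is still in its slot, and the nearby bystanders in view look unmoved.

**Didn't quite agree or not measured:**
- The computed tip depth was about 26 mm rather than 27 mm. I took that as calibration and grip-offset error because the stop was rigid.
- The plug's own turn was not measured. I inferred it from the key angle and a return moment between 0.05 and 0.16 N m.

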